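# Twist the fruit dish off its foot and hold it aside, level

## Task

The foot of the fruit stand has to go into the dishwasher. Take the dish by the wooden grip over it, give it a quarter turn anticlockwise (seen from above) to its stop to unlock it from the foot, lift it straight up about ten centimetres and carry it about twenty centimetres aside over the worktop, keeping the dish level and the clementine lying in the middle of it all the time. Finish while still holding the dish up there, level and still, so that the foot stands free to be taken away, and do not disturb the other things.

Things in the scene. Friction and masses are not known exactly. Their poses are not given: they have to be found in the camera images.
- foot: White glazed pedestal, 128 mm across at its base, 90 mm at its flat top, 75 mm high; heavy, it does not shift or turn. Origin at the centre of its underside, z up. The dish is released when its x axis lies along the foot's x axis (from 8 degrees short of it to the stop 3 degrees beyond); the dish starts locked, a quarter turn clockwise from there.
- foot_socket (a point): Centre of the bayonet socket in the foot's flat top, 75 mm above the foot's origin, under the dish: a steel lip with two notches along the foot's x axis, and stops inside. The tall dishwasher's front (365 mm high) stands at world x = 0.57, from y = 0.02 to 0.45; the worktop's near edge is at x = 0.38.
- dish: White shallow round dish, 181 mm across, 33 mm high, 0.25 to 0.5 kg, on the foot. Its floor rises gently (4.5 degrees) from the middle to a steep rim, so the clementine rests in the middle. A steel wire handle arches over it along its x axis. Origin at the centre of its underside, which rests on the foot's top; z up; its yaw grows as it turns anticlockwise.
- dish_spindle (a point): Tip of the steel spindle, 20 mm below the dish's origin, inside the foot's socket. It is 31 mm across with two lugs (46 mm over both, along the dish's x) locked under the socket's lip, with 1 to 2 mm of play up and down and 2 mm sideways. A quarter turn of the dish anticlockwise from above meets a stop and frees it to be lifted straight out.
- dish_grip (a point): Centre of the straight wooden grip at the top of the handle, 106 mm above the dish's origin and right over its centre: a bar 74 mm long along the dish's x, 14 mm wide along its y, 18 mm deep. Pinch it across its width from above; the top of the clementine is 33 mm below the grip's underside.
- clementine: Orange clementine, a ball 54 mm across, 0.06 to 0.13 kg, loose in the middle of the dish. Origin at its centre, 37 mm above the dish's origin when it lies in the middle; its axes turn as it rolls. It rolls out of the middle if the dish tilts by more than about 4 degrees or is jerked sideways (over 0.7 m/s2).
- mug: White mug with a painted pattern and a handle, 84 x 119 x 92 mm, standing beyond the stand, left alone. Origin at the centre of its underside.
- pepper: Small spice jar with a black cap, 41 mm across, 105 mm high, standing to the left of the stand, left alone. Origin at the centre of its underside.
- honey: Glass jar with a yellow lid, 69 mm across, 112 mm high, standing left of the stand, left alone. Origin at the centre of its underside.
Not all that is in view belongs to the job. Of the things that look like the clementine, the largest one is meant.

How it is judged:
By the outcome, as a careful person would: the job done as asked, in the order asked, and still so for the second after the job is handed in, while the arm keeps its last pose, push and grip.
It also fails if it takes over 48 s, if anything falls off the work surface, if the arm or the gripper's body presses on something with over 40 N, if the wrist force passes 120 N, or if a joint passes its speed limit or range.

## Robot

A 6-joint arm with a two-finger parallel gripper is mounted at the origin on a cart in front of the work surface, level with it; the furniture and walls round the work are solid. World frame = base frame: x ahead of the robot, y to its left, z up, the work surface at z = 0. Lengths are in mm, angles in rad, forces in N, time in s.
With the tool pointing down it reaches from about 275 to 775 mm from the base axis. Payload 14.6 kg.
Tool frame: the origin (TCP) lies midway between the tips of the shut fingers; the grasp point (between the pads) lies 19 mm behind it; z points along the fingers, y is the line along which they close (so a half turn about z gives the same grasp; the last joint's range is limited). The gripper opens to 85 mm and grips with 20 to 120 N. Pads are 22 mm wide; open, the fingers measure 114 mm over their backs; the gripper's body (76 mm by 85 mm) begins 54 mm behind the grasp point. The pads swing forward as they close: fully open they stand 13 mm farther back than shut.
Start: joints at [-1.482, 0.263, -0.048, 1.259, 0, 1.415], TCP at [126.724, -509.479, 231.278] pointing down, gripper open.
Joint ranges: [-2.65, 2.65], [-0.89, 1.7], [-1.18, 1.37], [-2.13, 2.11], [-1.35, 1.29], [-3.14, 3.14]. Speed limits (rad/s): [1.89, 1.89, 2.57, 2.79, 3.14, 3.14].

## Interface

Orientations are given as a rotation vector (axis times angle).
In Python, from bench import readout, eyes, arm gives the robot as it stands.
- The arm moves only by the tool send_rows, never from a script. Its argument "plan" is one flat list of numbers, 5 for each row, row after row: the shift along the world's x, y, z in units of 25 mm (1.0 is 25 mm), then the turn about the world's z in degrees, then the finger opening in mm, from 0 to 85.4. A call has 1 to 8 rows; each row shifts and turns the commanded pose from where the row before left it; what a row does not reach is not made up. A row lasts 1/10 s, in which the tool goes at most 50 mm and 8.59 degrees, less where a joint would pass 70% of its speed; a pose out of reach is approached as far as the arm can. A call is refused whole if a number of a shift passes 1 or a number of a turn 8.59, either way. A call with a gripper value outside its range is refused whole. The fingers move at their own pace and stop on an object; "force" is the grip in N (left out, the last holds). Time passes only in rows, so rows that do not move let the fingers close. It gives the time, the measured TCP pose, the force, the opening and the grip force at its end, in the units of the state.
- readout.get_obs(): the state, without advancing time (a new reading comes with each control period).
- eyes.camera(name): name is "side" or "top"; returns (picture, depth): 400x640x3 uint8, red, green, blue; 400x640 float32, mm along the optical axis (not along the pixel's ray), 0 where there is no reading.
- eyes.camera_params(name): a dict with "intrinsics" (3x3 intrinsics, pixels), "world_from_camera" (4x4, takes a point from camera to world coordinates). Camera axes: x right, y down, z forward; pixel columns grow to the right and rows downward; lengths in mm; the calibration is good to about 2 mm. A picture is of the moment at which its call begins. camera_params takes no time and is no camera call.
- arm.job_done(): hands the job in; it is judged then, once.
Trained networks look in the newest picture that a camera, given by its name, has taken for a name from the list of things; names that differ only in an ending like _2 or _b are one class to them, and where a whole thing is asked for, a point or a joint stands for the part that bears it (a point fixed in the world has none). Each returns a list of dicts, best first, with "conf" (0 to 1); they miss things now and then, are a little off and sometimes report something else, mostly with a low value. They report only what shows in the picture. A call takes as long as a camera call. They do not tell look-alikes from the thing itself.
- eyes.trace(camera, query): "pixels" (400x640 bool, what is visible of it) and "bbox" ([left, top, right, bottom] in pixels, round what is visible of it).
The state is a dict: "clock": time; "qpos": joint angles; "joint_velocities": joint speeds; "effort": joint torques, N m; "eef_pos": TCP position; "tcp_rot": TCP orientation; "force": force on the tool from outside, world axes, zero at the start; "ft_torque": the same for the moment, N m; "gripper_width": opening from 0.0 (shut) to 1.0 (fully open); "gripper_force": force on a finger pad.
Only numpy, scipy, OpenCV 4.12 (cv2) and the standard library are available. Lean on these libraries where they do the work, as an engineer would, in place of code of your own. Each camera call takes 0.05 s, during which the arm holds its last target. There are 200 camera calls.

## Working session

There is one attempt and no reset: what is moved stays moved. The work goes in short steps, Python scripts to look and compute and a tool call to move; the robot and the scene stay as the last step left them, time stands still between calls to the robot, and variables do not carry over. Pictures are saved under pics/ and viewed, at most 10 in all, crops included, and the job is handed in when it is done.

Besides the shell and the picture viewer there is one more tool, called after "Request:" in YAML: its name, and indented under it one key for each argument. send_rows: Moves the arm, as the interface text tells. Its arguments: {"type":"object","properties":{"plan":{"type":"array","items":{"type":"number"}},"force":{"type":"number"}},"required":["plan"]}

```bash
mkdir -p pics
cat > h.py <<'E'
import numpy as np, cv2
from bench import readout, eyes, arm
def pts(cam,depth,mask):
    p=eyes.camera_params(cam);K=np.array(p["intrinsics"]);T=np.array(p["world_from_camera"])
    v,u=np.nonzero(mask&(depth>0));d=depth[v,u]
    c=np.c_[(u-K[0,2])/K[0,0]*d,(v-K[1,2])/K[1,1]*d,d]
    return c@T[:3,:3].T+T[:3,3],u,v
E
python3 - <<'E'
from h import *
o=readout.get_obs();print(o)
for c in("top","side"):
    im,d=eyes.camera(c);cv2.imwrite(f"pics/{c}0.png",im[:,:,::-1]);np.save(f"{c}0.npy",d)
    for q in("dish","dish_grip","clementine","foot","mug","pepper","honey"):
        for r in eyes.trace(c,q)[:3]:
            P,u,v=pts(c,d,r["pixels"])
            print(c,q,round(r["conf"],2),np.round(r["bbox"]),len(P), *(np.round(np.percentile(P,k,axis=0)) for k in(2,50,98)) if len(P) else [])
E
```

```text
{'clock': 0.0, 'qpos': array([-1.48228925e+00,  2.63525512e-01, -4.89292183e-02,  1.25941687e+00,
        3.15154430e-05,  1.41550300e+00]), 'joint_velocities': array([-0.00098832, -0.00057538,  0.00144384,  0.00049573,  0.00036747,
        0.00139289]), 'effort': array([ 2.67952899e-03, -6.37620020e+01,  3.84575737e+01,  1.35803752e-02,
        1.69840482e-04,  8.05821458e-06]), 'eef_pos': array([ 126.71339829, -509.19358893,  230.82659695]), 'tcp_rot': array([-3.11721440e+00, -3.81882453e-01, -1.05832061e-04]), 'force': array([ 0.03533506, -0.34721914,  0.02495842]), 'ft_torque': array([-0.01883792,  0.04343531,  0.00535923]), 'gripper_force': 0.0, 'gripper_width': 1.0013594946225357}
top dish 0.73 [390. 188. 468. 263.] 4027 [ 413. -349.   87.] [ 492. -269.   93.] [ 575. -186.  191.]
top dish_grip 0.8 [389. 191. 465. 261.] 3945 [ 413. -347.   87.] [ 491. -267.   93.] [ 573. -186.  191.]
top clementine 0.71 [358. 236. 377. 252.] 151 [ 431. -146.   24.] [ 447. -129.   34.] [ 465. -112.   41.]
top clementine 0.64 [370. 185. 384. 202.] 146 [ 565. -170.   25.] [ 580. -153.   34.] [ 596.
[... 820 characters left out ...]
7.]
side clementine 0.4 [338. 205. 349. 219.] 109 [ 560. -158.    6.] [ 575. -143.   25.] [ 594. -134.   38.]
side foot 0.7 [315. 173. 321. 195.] 65 [ 684. -285.   28.] [ 686. -253.   66.] [ 698. -239.   92.]
side foot 0.63 [356. 189. 394. 212.] 587 [ 435. -279.    2.] [ 486. -235.   20.] [ 543. -206.   68.]
side mug 0.45 [316. 172. 320. 196.] 49 [ 684. -293.   28.] [ 687. -254.   75.] [ 704. -245.   92.]
side pepper 0.89 [352. 233. 375. 282.] 724 [435. 153.   3.] [452. 180.  63.] [473. 187. 106.]
side pepper 0.63 [352. 151. 403. 193.] 1011 [ 411. -802.  -34.] [ 490. -268.   96.] [ 586. -178.  189.]
side honey 0.92 [323. 252. 356. 319.] 1725 [451. 262.   4.] [479. 313.  73.] [513. 322. 113.]
```

View pics/top0.png

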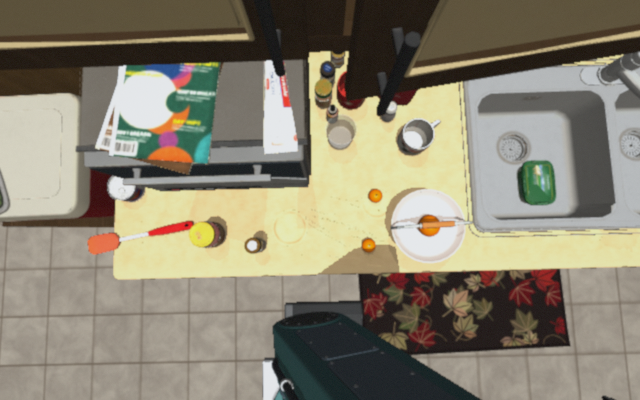

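View pics/side0.png

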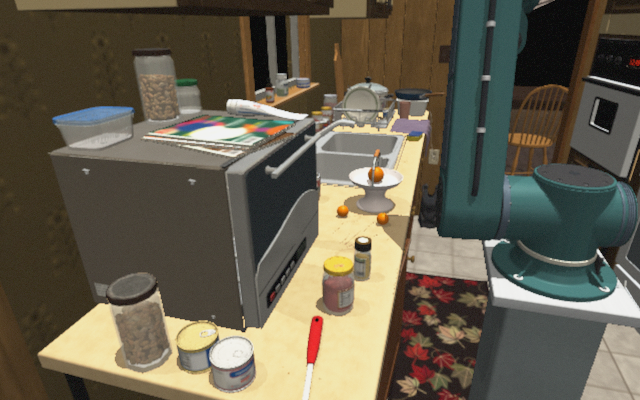

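The top view shows the dish at about (428, 225) with its handle running left to right in the image, which is along world y. The two small clementines lie at (375, 195) and (368, 244), and the mug is at (417, 137). The side view shows the stand at (376, 185) with free worktop toward +y, in front of the dishwasher.

Run:
```python
from h import *
from scipy.spatial.transform import Rotation as R
o=readout.get_obs();M=R.from_rotvec(o["tcp_rot"]).as_matrix();print(M.round(3))
for c in("top","side"):
    d=np.load(c+"0.npy");P,u,v=pts(c,d,np.ones(d.shape,bool))
    near=(abs(P[:,0]-490)<110)&(abs(P[:,1]+267)<120)
    for lo,hi in((155,170),(170,200),(183,200)):
        Q=P[near&(P[:,2]>lo)&(P[:,2]<hi)]
        if len(Q)<5: print(c,lo,len(Q));continue
        (cx,cy),(w,h),a=cv2.minAreaRect(Q[:,:2].astype(np.float32))
        vx,vy,_,_=cv2.fitLine(Q[:,:2].astype(np.float32),cv2.DIST_HUBER,0,.01,.01).ravel()
        print(c,lo,len(Q),"c",cx,cy,"size",w,h,"ang",np.degrees(np.arctan2(vy,vx)),"z",Q[:,2].max(),Q.mean(0).round(1))
    Q=P[near&(P[:,2]>80)&(P[:,2]<112)]
    print(c,"dish rim",cv2.minEnclosingCircle(Q[Q[:,2]>98][:,:2].astype(np.float32)),Q[:,2].max())
im=cv2.imread("pics/top0.png");cv2.imwrite("pics/topc.png",cv2.resize(im[175:275,350:490],None,fx=5,fy=5))
```

```text
[[ 0.97   0.241 -0.   ]
 [ 0.241 -0.97  -0.   ]
 [-0.     0.    -1.   ]]
top 155 16 c 493.1891784667969 -265.556396484375 size 5.205264568328857 172.96368408203125 ang -88.04687 z 169.75984457989546 [ 491.6 -205.6  164.6]
top 170 327 c 493.6714782714844 -267.2864074707031 size 13.873255729675293 158.9526824951172 ang -87.877975 z 194.70261707446775 [ 493.6 -264.7  187.1]
top 183 264 c 493.64813232421875 -266.6837158203125 size 13.873255729675293 122.64161682128906 ang -87.61786 z 194.70261707446775 [ 493.7 -267.1  189.1]
top dish rim ((492.8229064941406, -267.29290771484375), 91.26844787597656) 111.9968443628502
side 155 14 c 490.3459777832031 -265.7335205078125 size 4.145024299621582 172.6814422607422 ang -88.87268 z 169.8972137030009 [ 488.1 -208.8  162.1]
side 170 62 c 489.60833740234375 -242.51199340820312 size 13.23363208770752 105.55667114257812 ang -88.591896 z 191.29675416631642 [ 488.7 -239.4  184.6]
side 183 41 c 490.058837890625 -253.34950256347656 size 13.159563064575195 83.9663314819336 ang -88.026146 z 191.29675416631642 [ 489.4 -252.5  188.1]
side dish rim ((490.8473205566406, -267.2590637207031), 92.08458709716797) 111.89523146563926
```

View pics/topc.png

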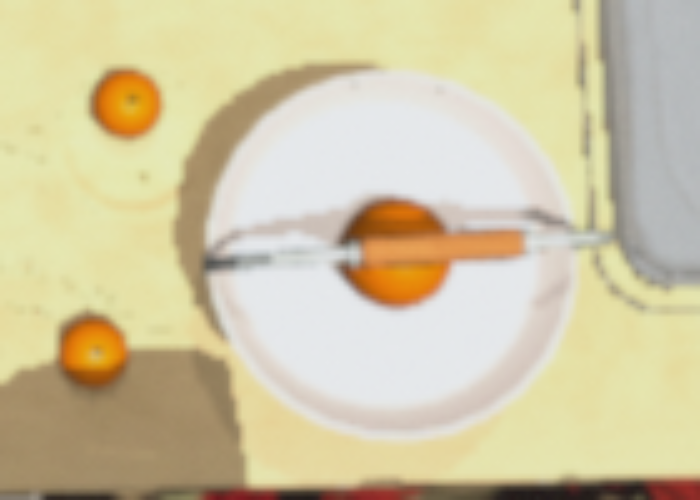

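The crop shows the largest clementine centred under the wooden grip, which is at about (440, 247) in the crop. From depth, the grip is at about (492, -267) with its axis at 92°. I'll put the tool's closing axis at 2° and stop above it.

Request:
send_rows:
  plan: [0.91, 0.605, 0, 4.9, 85, 0.91, 0.605, 0, 4.9, 85, 0.91, 0.605, 0, 4.9, 85, 0.91, 0.605, 0, 4.9, 85, 0.91, 0.605, 0, 4.9, 85, 0.91, 0.605, 0, 4.9, 85, 0.91, 0.605, 0, 4.9, 85, 0.91, 0.605, 0, 4.9, 85]

```text
clock: 1.6
eef_pos: [309.6, -387.8, 231.4]
tcp_rot: [2.807, 1.411, 0.0]
force: [0.2, -0.2, -0.8]
gripper_width: 0.995
gripper_force: 0.0
```

Request:
send_rows:
  plan: [0.91, 0.605, 0, 4.9, 85, 0.91, 0.605, 0, 4.9, 85, 0.91, 0.605, 0, 4.9, 85, 0.91, 0.605, 0, 4.9, 85, 0.91, 0.605, 0, 4.9, 70, 0.91, 0.605, 0, 4.9, 60, 0.91, 0.605, 0, 4.9, 50, 0.91, 0.605, 0, 4.9, 50]

```text
clock: 2.4
eef_pos: [491.6, -266.8, 231.3]
tcp_rot: [2.171, 2.271, -0.0]
force: [0.5, 0.1, 0.1]
gripper_width: 0.586
gripper_force: 0.0
```

Request:
send_rows:
  plan: [0, 0, 0, 0, 50, 0, 0, 0, 0, 50, 0, 0, 0, 0, 50]

```text
clock: 2.7
eef_pos: [490.2, -267.8, 231.3]
tcp_rot: [-2.176, -2.265, 0.0]
force: [-0.8, -0.5, -0.1]
gripper_width: 0.587
gripper_force: 0.0
```

Run:
```python
from h import *
from scipy.spatial.transform import Rotation as R
o=readout.get_obs();M=R.from_rotvec(o["tcp_rot"]).as_matrix();print(o["eef_pos"],M.round(3),np.degrees(np.arctan2(M[1,1],M[0,1])),o["qpos"],o["gripper_width"])
for c in("top","side"):
    im,d=eyes.camera(c);cv2.imwrite(f"pics/{c}1.png",im[:,:,::-1])
im=cv2.imread("pics/side1.png");cv2.imwrite("pics/s1c.png",cv2.resize(im[80:230,290:490],None,fx=4,fy=4))
```

```text
[ 490.22861233 -267.80025268  231.26037517] [[-0.04   0.999 -0.   ]
 [ 0.999  0.04  -0.   ]
 [ 0.    -0.    -1.   ]] 2.2904898184846174 [-6.45790052e-01  3.21422540e-01  3.65033026e-02  1.28604866e+00
 -1.32304970e-04  8.85029698e-01] 0.5865869819393597
```

View pics/s1c.png

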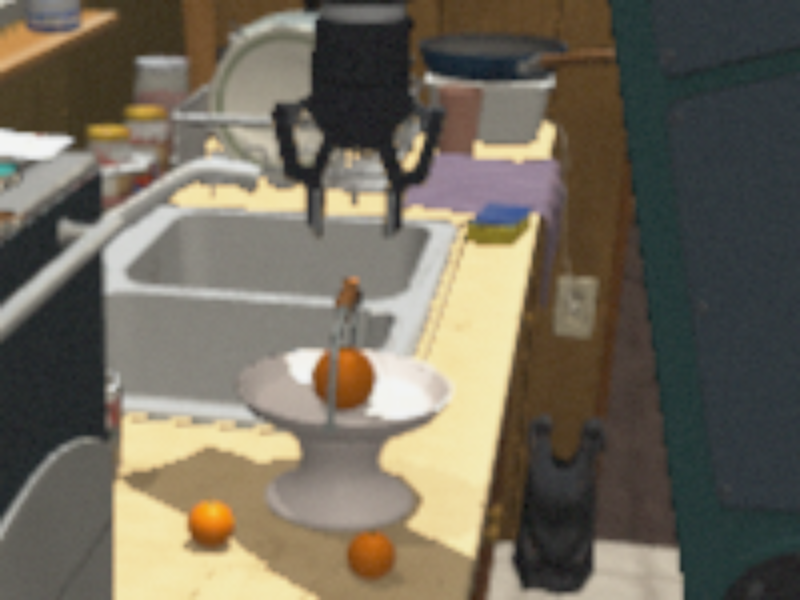

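The side crop shows the open fingers at (317, 230) and (393, 230), straddling the grip at (348, 290). The alignment is good to about 2 mm, so I'll descend and close gently.

Request:
send_rows:
  plan: [0.05, 0, -0.4, 0, 50, 0, 0, -0.5, 0, 50, 0, 0, -0.5, 0, 50, 0, 0, -0.5, 0, 50, 0, 0, -0.4, 0, 50, 0, 0, -0.3, 0, 50, 0, 0, -0.2, 0, 50, 0, 0, 0, 0, 50]

```text
clock: 3.6
eef_pos: [491.8, -267.4, 160.8]
tcp_rot: [-2.175, -2.266, 0.0]
force: [0.5, -0.5, -0.1]
gripper_width: 0.587
gripper_force: 0.0
```

Request:
send_rows:
  plan: [0, 0, 0, 0, 35, 0, 0, 0, 0, 25, 0, 0, 0, 0, 20, 0, 0, 0, 0, 17, 0, 0, 0, 0, 14, 0, 0, 0, 0, 10]
  force: 20

```text
clock: 4.2
eef_pos: [492.3, -267.5, 161.5]
tcp_rot: [2.174, 2.266, 0.001]
force: [2.8, -0.3, 1.9]
gripper_width: 0.158
gripper_force: 20.3
```

Run:
```python
from h import *
o=readout.get_obs();print({k:np.round(o[k],3) for k in("clock","eef_pos","force","ft_torque","gripper_width","gripper_force")})
```

```text
{'clock': np.float64(4.2), 'eef_pos': array([ 492.318, -267.545,  161.507]), 'force': array([ 2.815, -0.312,  1.865]), 'ft_torque': array([ 0.098, -0.458, -0.065]), 'gripper_width': np.float64(0.158), 'gripper_force': np.float64(20.284)}
```

Request:
send_rows:
  plan: [0.02, 0, 0, 0, 8, 0, 0, 0, 0, 8, 0, 0, 0, 0.5, 8, 0, 0, 0, 1, 8, 0, 0, 0, 1.5, 8, 0, 0, 0, 2, 8, 0, 0, 0, 2, 8, 0, 0, 0, 2, 8]
  force: 60

```text
clock: 5.0
eef_pos: [492.4, -267.7, 161.5]
tcp_rot: [1.989, 2.432, -0.001]
force: [0.1, 0.2, 5.6]
gripper_width: 0.152
gripper_force: 59.2
```

```bash
cat > st.py <<'E'
from h import *
from scipy.spatial.transform import Rotation as R
o=readout.get_obs();M=R.from_rotvec(o["tcp_rot"]).as_matrix()
print({k:np.round(o[k],3).tolist() for k in("clock","eef_pos","force","ft_torque","gripper_width","gripper_force")},"yaw",np.degrees(np.arctan2(M[1,1],M[0,1])).round(2),"tilt",np.degrees(np.arccos(-M[2,2])).round(2))
E
python3 st.py
```

```text
{'clock': 5.0, 'eef_pos': [492.383, -267.664, 161.486], 'force': [0.054, 0.157, 5.566], 'ft_torque': [-0.037, 0.103, -0.215], 'gripper_width': 0.152, 'gripper_force': 59.244} yaw 11.45 tilt 0.03
```

Request:
send_rows:
  plan: [0, 0, 0.03, 2, 8, 0, 0, 0, 2.5, 8, 0, 0, 0, 2.5, 8, 0, 0, 0, 2.5, 8, 0, 0, 0, 2.5, 8, 0, 0, 0, 2.5, 8, 0, 0, 0, 2.5, 8, 0, 0, 0, 2.5, 8]

```text
clock: 5.8
eef_pos: [491.9, -267.4, 161.5]
tcp_rot: [-1.547, -2.733, 0.001]
force: [-0.4, 0.2, -0.6]
gripper_width: 0.155
gripper_force: 58.9
```

Request:
send_rows:
  plan: [0, 0, 0, 2.5, 8, 0, 0, 0, 2.5, 8, 0, 0, 0, 2.5, 8, 0, 0, 0, 2.5, 8, 0, 0, 0, 2.5, 8, 0, 0, 0, 2.5, 8, 0, 0, 0, 2.5, 8, 0, 0, 0, 2.5, 8]

```text
clock: 6.6
eef_pos: [491.9, -267.4, 161.5]
tcp_rot: [-1.049, -2.96, 0.0]
force: [-1.4, -0.7, -2.2]
gripper_width: 0.153
gripper_force: 58.7
```

```bash
python3 st.py
```

```text
{'clock': 6.6, 'eef_pos': [491.948, -267.417, 161.522], 'force': [-1.362, -0.684, -2.207], 'ft_torque': [-0.251, 0.138, -0.073], 'gripper_width': 0.153, 'gripper_force': 58.726} yaw 50.98 tilt 0.08
```

Request:
send_rows:
  plan: [0, 0, 0, 2.5, 8, 0, 0, 0, 2.5, 8, 0, 0, 0, 2.5, 8, 0, 0, 0, 2.5, 8, 0, 0, 0, 2.5, 8, 0, 0, 0, 2.5, 8, 0, 0, 0, 2.5, 8, 0, 0, 0, 2.5, 8]

```text
clock: 7.4
eef_pos: [492.0, -267.5, 161.5]
tcp_rot: [-0.519, -3.097, -0.0]
force: [0.3, -0.2, -2.3]
gripper_width: 0.156
gripper_force: 58.6
```

Request:
send_rows:
  plan: [0, 0, 0, 2.5, 8, 0, 0, 0, 2.5, 8, 0, 0, 0, 2.5, 8, 0, 0, 0, 2, 8, 0, 0, 0, 2, 8, 0, 0, 0, 1.5, 8, 0, 0, 0, 1, 8, 0, 0, 0, 1, 8]

```text
clock: 8.2
eef_pos: [492.2, -267.3, 161.7]
tcp_rot: [-0.112, -3.139, -0.001]
force: [-0.5, -0.0, -3.9]
gripper_width: 0.155
gripper_force: 58.4
```

```bash
python3 st.py
```

```text
{'clock': 8.2, 'eef_pos': [492.207, -267.308, 161.684], 'force': [-0.512, -0.025, -3.942], 'ft_torque': [-0.017, 0.032, -0.051], 'gripper_width': 0.155, 'gripper_force': 58.396} yaw 85.92 tilt 0.05
```

Now feel for the stop in small steps, watching the vertical moment.

Request:
send_rows:
  plan: [0, 0, 0, 1, 8, 0, 0, 0, 1, 8, 0, 0, 0, 1, 8, 0, 0, 0, 1, 8, 0, 0, 0, 1, 8, 0, 0, 0, 0, 8]

```text
clock: 8.8
eef_pos: [492.5, -267.7, 162.1]
tcp_rot: [-0.025, 3.141, -0.001]
force: [-0.0, -2.1, -5.5]
gripper_width: 0.154
gripper_force: 58.4
```

```bash
python3 st.py
```

```text
{'clock': 8.8, 'eef_pos': [492.533, -267.668, 162.064], 'force': [-0.023, -2.081, -5.451], 'ft_torque': [-0.485, -0.094, 0.015], 'gripper_width': 0.154, 'gripper_force': 58.42} yaw 90.91 tilt 0.02
```

Request:
send_rows:
  plan: [0, 0, 0, 1, 8, 0, 0, 0, 1, 8, 0, 0, 0, 1, 8, 0, 0, 0, 0, 8]

```text
clock: 9.2
eef_pos: [492.6, -267.7, 162.1]
tcp_rot: [-0.107, 3.14, -0.001]
force: [0.8, -3.3, -5.5]
gripper_width: 0.147
gripper_force: 58.6
```

```bash
python3 st.py
```

```text
{'clock': 9.2, 'eef_pos': [492.558, -267.674, 162.093], 'force': [0.791, -3.297, -5.484], 'ft_torque': [-0.93, -0.269, -0.47], 'gripper_width': 0.147, 'gripper_force': 58.639} yaw 93.9 tilt 0.02
```

Request:
send_rows:
  plan: [0, 0, 0, 1, 8, 0, 0, 0, 0, 8]

```text
clock: 9.4
eef_pos: [492.5, -267.6, 162.1]
tcp_rot: [-0.134, 3.139, -0.0]
force: [2.1, -3.3, -5.3]
gripper_width: 0.152
gripper_force: 59.5
```

```bash
python3 st.py
python3 - <<'E'
from h import *
im,d=eyes.camera("top");cv2.imwrite("pics/t2c.png",cv2.resize(im[165:285,340:500,::-1],None,fx=4,fy=4))
E
```

```text
{'clock': 9.4, 'eef_pos': [492.532, -267.563, 162.085], 'force': [2.095, -3.345, -5.273], 'ft_torque': [-0.947, -0.303, -0.771], 'gripper_width': 0.152, 'gripper_force': 59.466} yaw 94.89 tilt 0.01
```

View pics/t2c.png

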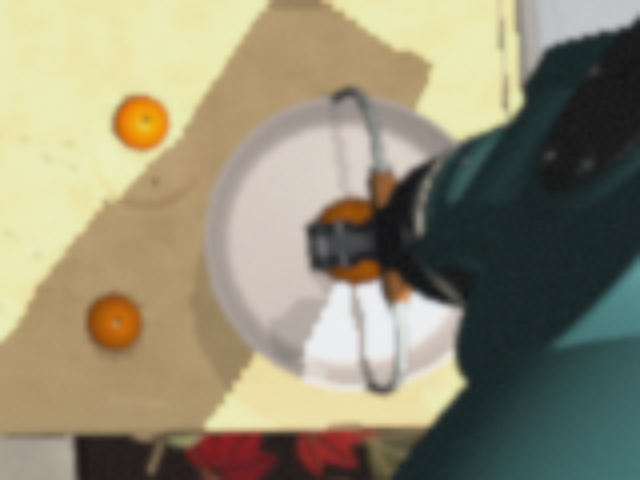

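The stop is felt: the moment rises to -0.77 N m and the handle now runs along x. I'll back off the twist a little and begin lifting gently.

Request:
send_rows:
  plan: [0, 0, 0, -1, 8, 0, 0, 0, -1, 8, 0, 0, 0, 0, 8, 0, 0, 0.04, 0, 8, 0, 0, 0.06, 0, 8, 0, 0, 0.06, 0, 8, 0, 0, 0, 0, 8]

```text
clock: 10.15
eef_pos: [492.4, -267.5, 166.3]
tcp_rot: [-0.079, 3.141, -0.0]
force: [-1.0, -4.4, -2.7]
gripper_width: 0.151
gripper_force: 59.1
```

```bash
python3 st.py
```

```text
{'clock': 10.15, 'eef_pos': [492.448, -267.521, 166.331], 'force': [-0.98, -4.38, -2.712], 'ft_torque': [-0.977, 0.164, -0.127], 'gripper_width': 0.151, 'gripper_force': 59.145} yaw 92.87 tilt 0.01
```

Request:
send_rows:
  plan: [0, -0.04, 0, 0, 8, 0, 0, 0.05, 0, 8, 0, 0, 0.05, 0, 8, 0, 0, 0, 0, 8]

```text
clock: 10.55
eef_pos: [492.5, -268.3, 168.7]
tcp_rot: [-0.079, 3.14, 0.0]
force: [-1.4, -1.7, -3.6]
gripper_width: 0.155
gripper_force: 59.2
```

```bash
python3 st.py
```

```text
{'clock': 10.55, 'eef_pos': [492.478, -268.343, 168.705], 'force': [-1.423, -1.69, -3.602], 'ft_torque': [-0.255, 0.195, -0.067], 'gripper_width': 0.155, 'gripper_force': 59.159} yaw 92.88 tilt 0.01
```

Request:
send_rows:
  plan: [-0.02, -0.02, 0.05, 0, 8, 0, 0, 0.08, 0, 8, 0, 0, 0.1, 0, 8, 0, 0, 0.15, 0, 8, 0, 0, 0.15, 0, 8, 0, 0, 0.15, 0, 8, 0, 0, 0.15, 0, 8, 0, 0, 0.15, 0, 8]

```text
clock: 11.35
eef_pos: [492.0, -269.0, 193.4]
tcp_rot: [-0.079, 3.141, -0.0]
force: [0.0, 1.0, -3.8]
gripper_width: 0.152
gripper_force: 59.0
```

```bash
python3 st.py
```

```text
{'clock': 11.35, 'eef_pos': [491.986, -268.987, 193.377], 'force': [0.044, 1.003, -3.785], 'ft_torque': [0.002, 0.019, -0.02], 'gripper_width': 0.152, 'gripper_force': 59.045} yaw 92.87 tilt 0.0
```

Request:
send_rows:
  plan: [0, 0, 0.2, 0, 8, 0, 0, 0.25, 0, 8, 0, 0, 0.25, 0, 8, 0, 0, 0.25, 0, 8, 0, 0, 0.25, 0, 8, 0, 0, 0.25, 0, 8, 0, 0, 0.25, 0, 8, 0, 0, 0.25, 0, 8]

```text
clock: 12.15
eef_pos: [492.0, -269.0, 242.3]
tcp_rot: [-0.079, 3.141, -0.0]
force: [0.5, 0.2, -4.4]
gripper_width: 0.15
gripper_force: 59.0
```

Request:
send_rows:
  plan: [0, 0, 0.25, 0, 8, 0, 0, 0.2, 0, 8, 0, 0, 0.15, 0, 8, 0, 0, 0.1, 0, 8, 0, 0, 0.05, 0, 8, 0, 0, 0, 0, 8, 0, 0, 0, 0, 8]

```text
clock: 12.85
eef_pos: [491.9, -269.0, 260.4]
tcp_rot: [0.079, -3.14, -0.0]
force: [0.4, 0.2, -4.0]
gripper_width: 0.151
gripper_force: 59.0
```

```bash
python3 st.py
cat > look.py <<'E'
from h import *
import sys
n=sys.argv[1];out=[]
for c in("top","side"):
    im,d=eyes.camera(c);np.save(f"{c}{n}.npy",d)
    for r in eyes.trace(c,"clementine"):
        P,_,_=pts(c,d,r["pixels"]);print(c,"clem",round(r["conf"],2),len(P),np.median(P,0).round(),r["bbox"])
    P,_,_=pts(c,d,np.ones(d.shape,bool));e=readout.get_obs()["eef_pos"]
    zb=e[2]-162+75
    Q=P[(np.hypot(P[:,0]-e[0],P[:,1]-e[1])<97)&(P[:,2]>zb+5)&(P[:,2]<zb+40)];rim=np.hypot(*(Q[:,:2]-e[:2]).T)
    S=Q[(rim>70)&(rim<93)]
    if len(S)>30:
        A=np.c_[S[:,:2]-e[:2],rim[(rim>70)&(rim<93)],np.ones(len(S))];k=np.linalg.lstsq(A,S[:,2],rcond=None)[0];print("tilt deg",np.degrees(k[:2]).round(1),len(S))
    out.append(cv2.resize(im[60:310,300:500] if c=="side" else im[100:300,280:500],(390,480)))
cv2.imwrite(f"pics/l{n}.png",np.hstack(out)[:,:,::-1])
E
python3 look.py 3
```

```text
{'clock': 12.85, 'eef_pos': [491.916, -268.952, 260.355], 'force': [0.425, 0.241, -3.984], 'ft_torque': [0.085, -0.007, -0.014], 'gripper_width': 0.151, 'gripper_force': 59.045} yaw 92.87 tilt 0.02
top clem 0.54 148 [ 495. -262.  227.] [427.1, 213.5, 447.7, 237.0]
top clem 0.54 147 [ 447. -127.   34.] [358.6, 235.5, 375.8, 249.8]
top clem 0.51 132 [ 581. -151.   35.] [371.7, 187.3, 377.8, 202.0]
tilt deg [-1.3 -0.5] 1639
side clem 0.74 216 [ 488. -250.  217.] [370.2, 137.8, 385.0, 157.3]
side clem 0.69 84 [ 574. -142.   25.] [337.1, 206.8, 350.8, 218.4]
tilt deg [ 1.1 -2.4] 534
```

View pics/l3.png

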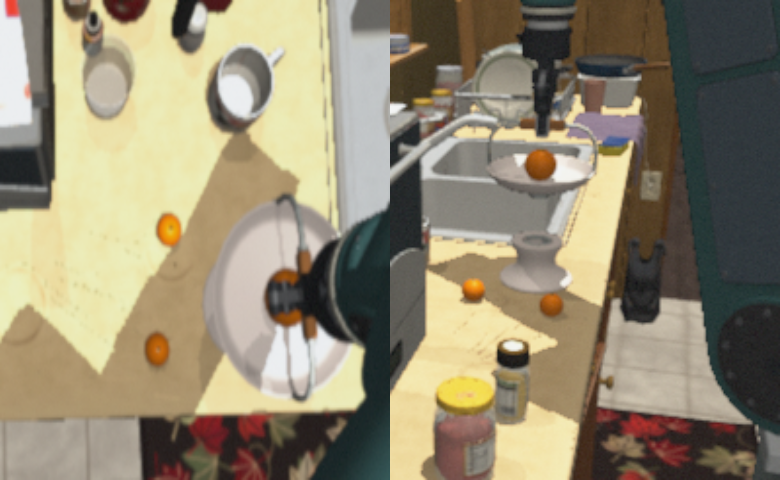

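The composite shows the dish lifted off the foot, level, with the clementine centred at (540, 165) in the side half and the small ones untouched. Next I'll carry it toward +y and slightly −x, with soft ramps.

Request:
send_rows:
  plan: [-0.015, 0.06, 0, 0, 8, -0.03, 0.12, 0, 0, 8, -0.045, 0.18, 0, 0, 8, -0.06, 0.24, 0, 0, 8, -0.075, 0.3, 0, 0, 8, -0.087, 0.35, 0, 0, 8, -0.087, 0.35, 0, 0, 8, -0.087, 0.35, 0, 0, 8]

```text
clock: 13.85
eef_pos: [479.6, -219.3, 260.6]
tcp_rot: [-0.079, 3.141, -0.0]
force: [1.2, 0.4, -3.9]
gripper_width: 0.152
gripper_force: 59.0
```

Request:
send_rows:
  plan: [-0.087, 0.35, 0, 0, 8, -0.087, 0.35, 0, 0, 8, -0.087, 0.35, 0, 0, 8, -0.087, 0.35, 0, 0, 8, -0.087, 0.35, 0, 0, 8, -0.087, 0.35, 0, 0, 8, -0.087, 0.35, 0, 0, 8, -0.087, 0.35, 0, 0, 8]

```text
clock: 14.65
eef_pos: [462.2, -149.5, 260.5]
tcp_rot: [-0.079, 3.141, -0.0]
force: [0.5, 0.2, -3.4]
gripper_width: 0.152
gripper_force: 59.0
```

Request:
send_rows:
  plan: [-0.087, 0.35, 0, 0, 8, -0.087, 0.35, 0, 0, 8, -0.087, 0.35, 0, 0, 8, -0.087, 0.35, 0, 0, 8, -0.087, 0.35, 0, 0, 8, -0.087, 0.35, 0, 0, 8, -0.075, 0.3, 0, 0, 8, -0.06, 0.24, 0, 0, 8]

```text
clock: 15.45
eef_pos: [445.8, -83.5, 260.6]
tcp_rot: [-0.079, 3.141, -0.0]
force: [-0.1, -0.2, -3.2]
gripper_width: 0.151
gripper_force: 59.0
```

Request:
send_rows:
  plan: [-0.045, 0.18, 0, 0, 8, -0.03, 0.12, 0, 0, 8, -0.015, 0.06, 0, 0, 8, 0, 0, 0, 0, 8, 0, 0, 0, 0, 8, 0, 0, 0, 0, 8, 0, 0, 0, 0, 8, 0, 0, 0, 0, 8]

```text
clock: 16.25
eef_pos: [443.8, -75.3, 260.5]
tcp_rot: [0.078, -3.141, 0.0]
force: [-0.2, -0.3, -3.4]
gripper_width: 0.152
gripper_force: 59.0
```

```bash
python3 st.py; python3 look.py 4
```

```text
{'clock': 16.25, 'eef_pos': [443.76, -75.339, 260.507], 'force': [-0.22, -0.267, -3.409], 'ft_torque': [0.01, -0.001, 0.02], 'gripper_width': 0.152, 'gripper_force': 59.044} yaw 92.86 tilt 0.0
tilt deg [-1.4 -0.3] 627
side clem 0.68 120 [ 443. -119.   26.] [376.9, 214.6, 391.3, 224.2]
side clem 0.57 241 [441. -55. 219.] [377.8, 158.2, 392.3, 175.1]
tilt deg [ 0.7 -2.4] 735
```

View pics/l4.png

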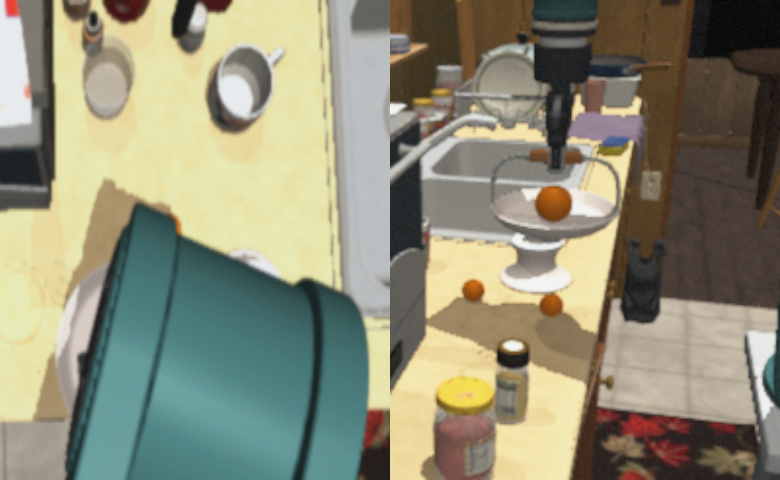

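The side half shows the dish held level with the clementine in its middle at (553, 203). The foot stands free, and the other things are where they were. The shift is about 200 mm, so I'm handing in.

```bash
python3 -c "
from bench import arm
print(arm.job_done())"
```

```text
the job is handed in; nothing more can be done
None
```

The dish was turned anticlockwise to its stop, lifted about 10 cm and carried about 20 cm aside; it is held there level and still, with the clementine in the middle and the foot free (job handed in at about 16 s; it returned no verdict).

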